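Mirror the tool tray for a left-handed colleague

ROBOT

A 6-joint arm with a two-finger parallel gripper is mounted at the origin on a cart in front of the work surface, level with it; the furniture and walls round the work are solid. World frame = base frame: x ahead of the robot, y to its left, z up, the work surface at z = 0. Lengths are in m, angles in rad, forces in N, time in s.
With the tool pointing down it reaches from about 0.35 to 0.775 m from the base axis. Payload 5.5 kg.
Tool frame: the origin (TCP) lies midway between the tips of the shut fingers; the grasp point (between the pads) lies behind it (manip.pinch_z is the z of the grasp point in the tool frame, in m); z points along the fingers, y is the direction in which the jaws open and shut (so a half turn about z gives the same grasp; the last joint's range is limited). The gripper opens to 85 mm and grips with 20 to 120 N. Pads are 22 mm wide; open, the fingers measure 114 mm over their backs; the gripper's body (76 mm by 85 mm) begins 54 mm behind the grasp point. The pads swing forward as they close: fully open they stand 13 mm farther back than shut.
Start: joints at [-1.342, 0.313, 0.046, 1.304, 0, 1.431], TCP at [0.207, -0.536, 0.231] pointing down, gripper open.
Joint ranges: [-2.76, 2.76], [-0.86, 1.69], [-1.03, 1.26], [-2.2, 2.34], [-1.47, 1.5], [-3.14, 3.14]. Speed limits (rad/s): [2.57, 2.57, 3.14, 3.14, 3.14, 3.14].

INTERFACE

Orientations are given as a rotation vector (axis times angle).
In Python, from station import manip gives the robot as it stands.
- The arm moves only by the shell command python3 -m handwheel 'ROWS' [OPENING] [FORCE]. ROWS is JSON, a list of rows, each an object of numbers: "x", "y", "z": the shift along the tool's x, y, z in cm; "yaw": the turn about the tool's z in degrees. In form: [{"x": .., "y": .., "z": .., "yaw": ..}, ...]. A call has 1 to 8 rows; each row is the pose to reach, as a shift and turn from the pose measured when the call began, along the tool's axes at that moment; what a row does not reach only later rows make up. A row lasts 1/12 s, in which the tool goes at most 41.7 mm and 7.16 degrees, less where a joint would pass 70% of its speed; a pose out of reach is approached as far as the arm can. A call with a gripper value outside its range is refused whole. OPENING is the opening in per cent of the stroke, from 0 (shut) to 100 (fully open), set as the call begins (- or left out, the last holds). The fingers move at their own pace and stop on an object; FORCE is the grip in N (left out, the last holds). Time passes only in rows, so rows that repeat a pose let the fingers close. It gives the time, the measured TCP pose, the force and the opening at its end, in the units of the state.
- manip.sense(): the state, without advancing time (a new reading comes with each control period).
- manip.read_camera(name): name is "scene" or "top" or "wrist"; returns a dict with "frame" (480x640x3 uint8, blue, green, red), "depth" (480x640 float32, m along the optical axis (not along the pixel's ray), 0 where there is no reading), "intrinsics" (3x3 intrinsics, pixels), "D" ([k1, k2, p1, p2, k3] as OpenCV has them; the pictures are not rectified), "world_from_camera" (4x4, takes a point from camera to world coordinates). Camera axes: x right, y up, looking along -z (the intrinsics and any distortion apply to the point x, -y, -z); pixel columns grow to the right and rows downward; lengths in m; the calibration is good to about 2 mm. A picture is of the moment at which its call begins.
- manip.sign_off(): hands the job in, once; it reports no verdict.
The state is a dict: "time_s": time; "q": joint angles; "qvel": joint speeds; "joint_torque": joint torques, N m; "tool_pos": TCP position; "ee_rot": TCP orientation; "ft_force": force on the tool from outside, world axes, zero at the start; "ft_torque": the same for the moment, N m; "opening": finger opening in m.
Only numpy, scipy, OpenCV 4.12 (cv2) and the standard library are available. Lean on these libraries where they do the work, as an engineer would, in place of code of your own. Each camera call takes 0.05 s, during which the arm holds its last target.

TASK

A left-handed colleague takes over, so the row of tools must be mirrored: move the four tools from the grey tray into the empty wooden tray in reverse order, so that the one that lay farthest left in the grey tray ends farthest right in the wooden one, and so on. Each tool must lie flat and lengthwise in its own channel, its middle over the black line that crosses the tray. (The coloured strips in the grey tray keep showing which tool lay where.)

Things in the scene. Friction and masses are not known exactly. Their poses are not given: they have to be found in the camera images.
- yellow_driver: precision screwdriver, yellow hexagonal grip, lying flat; 172 mm long, grip 18 wide and 16 mm high, thin steel shaft. Origin: middle of its length, at the grip's underside. y: long axis, towards the grip's end (which starts nearest the robot); z up. Grip from y = -10 to +80 mm, centre of mass near +33 mm: pinch it there, across its width x.
- red_driver: precision screwdriver, red hexagonal grip, lying flat; 132 mm long, grip 14 wide and 13 mm high, thin steel shaft. Origin: middle of its length, at the grip's underside. y: long axis, towards the grip's end (which starts nearest the robot); z up. Grip from y = -10 to +60 mm, centre of mass near +24 mm: pinch it there, across its width x.
- blue_driver: precision screwdriver, blue (orange ring) hexagonal grip, lying flat; 176 mm long, grip 18 wide and 16 mm high, thin steel shaft. Origin: middle of its length, at the grip's underside. y: long axis, towards the grip's end (which starts nearest the robot); z up. Grip from y = -2 to +83 mm, centre of mass near +38 mm: pinch it there, across its width x.
- black_tweezers: pair of black precision tweezers lying flat, rigid (they do not flex), 127 mm long, 18 mm wide, 9 mm high. Origin: centre of the underside, also the best place to pinch, across the width (x). y is the long axis; z up.
- yellow_strip: flat yellow strip, 164x38x2 mm, fixed in one channel of the grey tray; the yellow screwdriver starts lying on it, so it keeps marking that tool's first place. Origin: centre of its underside, at z = 10 mm (its top: 12 mm). x along the channel, away from the robot; y to the left along the row.
- red_strip: flat red strip, 164x38x2 mm, fixed in one channel of the grey tray; the red screwdriver starts lying on it, so it keeps marking that tool's first place. Origin: centre of its underside, at z = 10 mm (its top: 12 mm). x along the channel, away from the robot; y to the left along the row.
- blue_strip: flat blue strip, 164x38x2 mm, fixed in one channel of the grey tray; the blue screwdriver starts lying on it, so it keeps marking that tool's first place. Origin: centre of its underside, at z = 10 mm (its top: 12 mm). x along the channel, away from the robot; y to the left along the row.
- white_strip: flat white strip, 164x38x2 mm, fixed in one channel of the grey tray; the black tweezers starts lying on it, so it keeps marking that tool's first place. Origin: centre of its underside, at z = 10 mm (its top: 12 mm). x along the channel, away from the robot; y to the left along the row.
- grey_tray: grey fixed tool tray, 170 (x) by 186 mm, plate top at z = 10 mm. Origin: under its centre, at z = 0; x away from the robot, y left. Four channels along x, centre lines at y = 69, 23, -23, -69 mm. Only near both ends (|x| 59-81 mm) 4 mm ribs, up to z = 22 mm, part them. One coloured strip per channel, in varying order. Left or right of the other tray; yaw -0.2 to -0.7.
- wooden_tray: light wooden fixed tool tray, 170 (x) by 186 mm, plate top at z = 10 mm. Origin: under its centre, at z = 0; x away from the robot, y left. Four channels along x, centre lines at y = 69, 23, -23, -69 mm. Only near both ends (|x| 59-81 mm) 4 mm ribs, up to z = 22 mm, part them. Empty at the start; a black line across it marks x = 0. Left or right of the other tray; yaw -0.2 to -0.7.

How it is judged:
At the end, for the whole second after the job is handed in: Each tool lies released and at rest on the wooden tray's plate, in the channel mirroring that of its strip in the grey tray: origin within 14 mm of the centre line, 15 mm of the mid line and 7 to 18 mm above the bench; long axis within 0.25 rad of the channel, either way round, and 0.1 rad of level (((y of yellow_strip in the frame of grey_tray between 0.059 and 0.079 m and y of yellow_driver in the frame of wooden_tray between -0.083 and -0.055 m) or (y of yellow_strip in the frame of grey_tray between 0.013 and 0.033 m and y of yellow_driver in the frame of wooden_tray between -0.037 and -0.009 m) or (y of yellow_strip in the frame of grey_tray between -0.033 and -0.013 m and y of yellow_driver in the frame of wooden_tray between 0.009 and 0.037 m) or (y of yellow_strip in the frame of grey_tray between -0.079 and -0.059 m and y of yellow_driver in the frame of wooden_tray between 0.055 and 0.083 m)) and x of yellow_driver in the frame of wooden_tray between -0.015 and 0.015 m and z of yellow_driver in the frame of wooden_tray between 0.007 and 0.018 m and angle between the y axis of each of yellow_driver, red_driver, blue_driver, black_tweezers and the x axis of wooden_tray, either way round below 0.25 rad and angle between yellow_driver's own y axis and vertical between 1.4708 and 1.6708 rad and linear speed of each of yellow_driver, red_driver, blue_driver, black_tweezers below 0.02 m/s and angular speed of each of yellow_driver, red_driver, blue_driver, black_tweezers below 0.6 rad/s and ((y of red_strip in the frame of grey_tray between 0.059 and 0.079 m and y of red_driver in the frame of wooden_tray between -0.083 and -0.055 m) or (y of red_strip in the frame of grey_tray between 0.013 and 0.033 m and y of red_driver in the frame of wooden_tray between -0.037 and -0.009 m) or (y of red_strip in the frame of grey_tray between -0.033 and -0.013 m and y of red_driver in the frame of wooden_tray between 0.009 and 0.037 m) or (y of red_strip in the frame of grey_tray between -0.079 and -0.059 m and y of red_driver in the frame of wooden_tray between 0.055 and 0.083 m)) and x of red_driver in the frame of wooden_tray between -0.015 and 0.015 m and z of red_driver in the frame of wooden_tray between 0.007 and 0.018 m and angle between red_driver's own y axis and vertical between 1.4708 and 1.6708 rad and ((y of blue_strip in the frame of grey_tray between 0.059 and 0.079 m and y of blue_driver in the frame of wooden_tray between -0.083 and -0.055 m) or (y of blue_strip in the frame of grey_tray between 0.013 and 0.033 m and y of blue_driver in the frame of wooden_tray between -0.037 and -0.009 m) or (y of blue_strip in the frame of grey_tray between -0.033 and -0.013 m and y of blue_driver in the frame of wooden_tray between 0.009 and 0.037 m) or (y of blue_strip in the frame of grey_tray between -0.079 and -0.059 m and y of blue_driver in the frame of wooden_tray between 0.055 and 0.083 m)) and x of blue_driver in the frame of wooden_tray between -0.015 and 0.015 m and z of blue_driver in the frame of wooden_tray between 0.007 and 0.018 m and angle between blue_driver's own y axis and vertical between 1.4708 and 1.6708 rad and ((y of white_strip in the frame of grey_tray between 0.059 and 0.079 m and y of black_tweezers in the frame of wooden_tray between -0.083 and -0.055 m) or (y of white_strip in the frame of grey_tray between 0.013 and 0.033 m and y of black_tweezers in the frame of wooden_tray between -0.037 and -0.009 m) or (y of white_strip in the frame of grey_tray between -0.033 and -0.013 m and y of black_tweezers in the frame of wooden_tray between 0.009 and 0.037 m) or (y of white_strip in the frame of grey_tray between -0.079 and -0.059 m and y of black_tweezers in the frame of wooden_tray between 0.055 and 0.083 m)) and x of black_tweezers in the frame of wooden_tray between -0.015 and 0.015 m and z of black_tweezers in the frame of wooden_tray between 0.007 and 0.018 m and angle between black_tweezers's own y axis and vertical between 1.4708 and 1.6708 rad); the robot touches nothing.
It also fails if it takes over 88 s, if anything falls off the work surface, if the arm or the gripper's body presses on something with over 40 N, if the wrist force passes 120 N, or if a joint passes its speed limit or range.

## Working session

There is one attempt and no reset: what is moved stays moved. The work goes in short steps, Python scripts to look and compute and a shell command to move; the robot and the scene stay as the last step left them, time stands still between calls to the robot, and variables do not carry over. Pictures are saved under pics/ and viewed, and the job is handed in when it is done.

```bash
ls; mkdir -p pics; python3 - <<'E'
from station import manip
import cv2,numpy as np
s=manip.sense();print({k:np.round(v,4) for k,v in s.items()},manip.pinch_z)
for n in ["top","scene"]:
    c=manip.read_camera(n);cv2.imwrite(f"pics/{n}0.png",c["frame"]);np.savez(f"{n}0.npz",**c)
    print(n,c["intrinsics"],c["D"],c["world_from_camera"])
E
```

```text
pics
{'time_s': np.float64(0.0), 'q': array([-1.3416,  0.314 ,  0.045 ,  1.3036, -0.    ,  1.4312]), 'qvel': array([ 0.0007,  0.0017, -0.0006,  0.0006,  0.0002,  0.0013]), 'joint_torque': array([ 6.00000e-04, -4.80630e+01,  2.98531e+01,  1.93000e-02,
       -0.00000e+00, -0.00000e+00]), 'tool_pos': array([ 0.2071, -0.5359,  0.2304]), 'ee_rot': array([-3.0866e+00, -5.7570e-01,  1.0000e-04]), 'ft_force': array([-0.2062, -0.266 , -0.5834]), 'ft_torque': array([-0.0266,  0.0255,  0.0088]), 'opening': np.float64(0.0856)} -0.0187
top [[508.60898213   0.         308.59768616]
 [  0.         508.60898213 234.49194197]
 [  0.           0.           1.        ]] [-0.06594089  0.          0.          0.          0.        ] [[-0.02497765  0.98788487 -0.15316526  0.35563181]
 [-0.99962977 -0.02633514 -0.00684025 -0.19807271]
 [-0.01079101  0.1529377   0.98817691  0.86835208]
 [ 0.          0.          0.          1.        ]]
scene [[493.79595817   0.         317.54067685]
 [  0.         493.79595817 244.64632368]
 [  0.           0.           1.        ]] [0.02144639 0.         0.         0.         0.        ] [[ 0.61579646  0.45280726 -0.64479478 -0.03987403]
 [-0.78771861  0.37162523 -0.49131871 -0.62639388]
 [ 0.01714933  0.81046917  0.58553021  0.52902145]
 [ 0.          0.          0.          1.        ]]
```

View pics/top0.png

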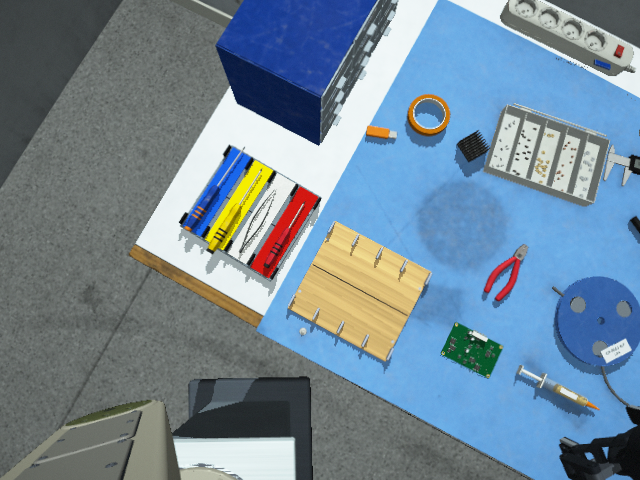

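View pics/scene0.png

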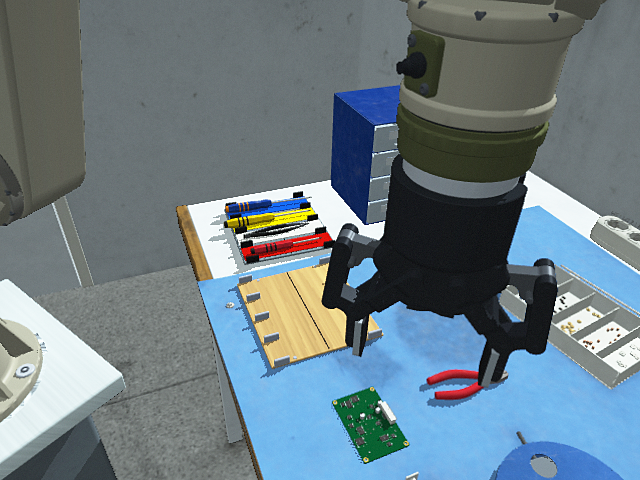

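The top view shows the grey tray from left to right as blue (~215,190), yellow (~237,205), white/tweezers (~262,218) and red (~287,235). The wooden tray is around (360,290) with its black line across it. The goal order from left to right is therefore red, tweezers, yellow, blue. Next I'll measure positions.

```bash
cat > h.py <<'E'
import cv2,numpy as np
from scipy.spatial.transform import Rotation as R
def ray(c,uv,z):
    uv=np.asarray(uv,float).reshape(-1,1,2)
    p=cv2.undistortPoints(uv,c["intrinsics"],c["D"]).reshape(-1,2)
    d=np.c_[p[:,0],-p[:,1],-np.ones(len(p))]
    T=c["world_from_camera"];d=d@T[:3,:3].T;o=T[:3,3]
    t=(z-o[2])/d[:,2];return o+t[:,None]*d
def hsv(c):return cv2.cvtColor(c["frame"],cv2.COLOR_BGR2HSV)
def rect(P):
    (cx,cy),(w,h),a=cv2.minAreaRect((P[:,:2]*1000).astype(np.float32))
    b=cv2.boxPoints(((cx,cy),(w,h),a));e=[b[1]-b[0],b[2]-b[1]]
    e=max(e,key=np.linalg.norm)
    th=np.arctan2(e[1],e[0]);th=(th+np.pi/2)%np.pi-np.pi/2
    return np.array([cx,cy]),(w,h),th
def mask(H,lo,hi,roi):
    m=cv2.inRange(H,np.array(lo),np.array(hi));r=np.zeros_like(m);x0,y0,x1,y1=roi;r[y0:y1,x0:x1]=255
    return m&r
E
cat > m.py <<'E'
import numpy as np,cv2
from h import *
c=dict(np.load("top0.npz"));H=hsv(c)
roi=(170,130,335,290)
ms={"blue":mask(H,(100,120,40),(130,255,255),(170,130,260,240)),"yellow":mask(H,(20,120,60),(35,255,255),roi),
"red":mask(H,(0,150,50),(8,255,255),roi)|mask(H,(172,150,50),(180,255,255),roi)}
for k,m in ms.items():
    cs,_=cv2.findContours(m,cv2.RETR_EXTERNAL,cv2.CHAIN_APPROX_NONE)
    q=max(cs,key=cv2.contourArea).reshape(-1,2);print(k,rect(ray(c,q,.012)))
w=mask(H,(10,50,90),(25,200,255),(280,215,440,370))
w=cv2.morphologyEx(w,cv2.MORPH_CLOSE,np.ones((7,7)));w=cv2.morphologyEx(w,cv2.MORPH_OPEN,np.ones((9,9)))
cs,_=cv2.findContours(w,cv2.RETR_EXTERNAL,cv2.CHAIN_APPROX_NONE)
q=max(cs,key=cv2.contourArea).reshape(-1,2);P=ray(c,q,.010)
print("wood",rect(P))
v=c["frame"].copy();cv2.drawContours(v,[q.reshape(-1,1,2)],-1,(255,0,255),1)
# black line
er=cv2.erode(w,np.ones((9,9)));l=((H[...,2]<90)&(er>0)).astype(np.uint8)
ys,xs=np.nonzero(l);L=ray(c,np.c_[xs,ys],.010)[:,:2]
vx,vy,x0,y0=cv2.fitLine((L*1000).astype(np.float32),cv2.DIST_HUBER,0,.1,.01).ravel();print("line dir",np.arctan2(vy,vx),x0,y0,len(L),L.min(0),L.max(0))
v[ys,xs]=(0,255,0)
for m in ms.values():
    cs,_=cv2.findContours(m,cv2.RETR_EXTERNAL,cv2.CHAIN_APPROX_NONE);cv2.drawContours(v,[max(cs,key=cv2.contourArea)],-1,(0,255,0),1)
cv2.imwrite("pics/m1.png",cv2.resize(v[120:380,160:450],None,fx=2.6,fy=2.2))
cv2.imwrite("pics/z1.png",cv2.resize(c["frame"][130:290,170:335],None,fx=3.7,fy=3.7,interpolation=cv2.INTER_CUBIC))
E
python3 m.py
```

```text
blue (array([569.03924561, -34.46807098]), (39.528236389160156, 163.801025390625), np.float32(-0.5678158))
yellow (array([540.20275879, -70.72692108]), (39.26748275756836, 173.4407958984375), np.float32(-0.5670568))
red (array([ 495.0604248 , -150.46383667]), (37.64327621459961, 163.195068359375), np.float32(-0.5674852))
wood (array([ 392.80065918, -275.27081299]), (184.94789123535156, 169.0565185546875), np.float32(1.046719))
line dir 1.0458897 409.2924 -247.05888 30 [ 0.37623283 -0.30402453] [ 0.4344176  -0.20330328]
```

View pics/m1.png

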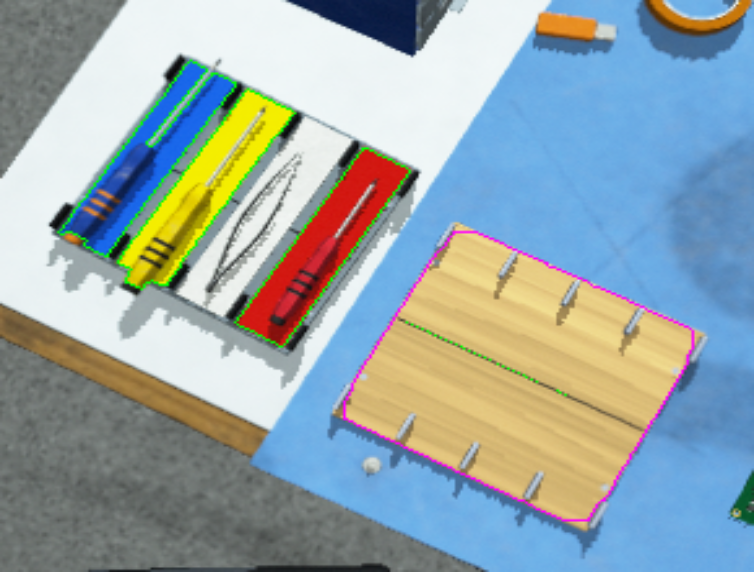

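View pics/z1.png

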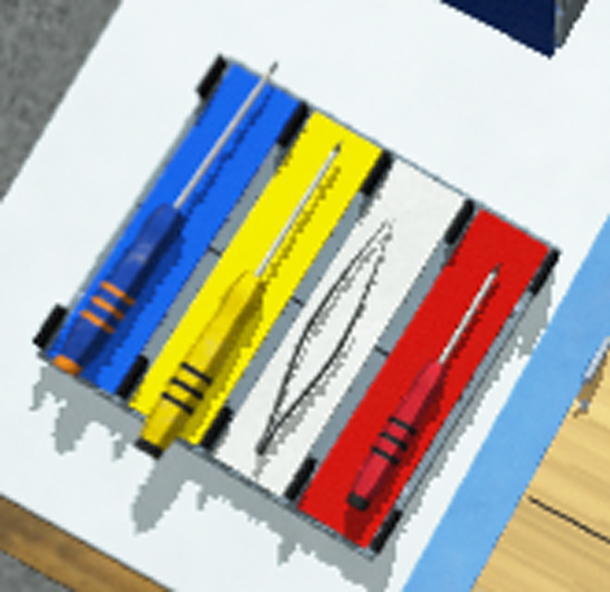

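The picture shows the strip and wood contours and the black line fitted well. Both tray yaws agree with what I measured. From the zoom I'll take the tool end points and compute tool poses and grasp moves.

```bash
cat > t.py <<'E'
import numpy as np
from h import *
c=dict(np.load("top0.npz"))
pts={"blue":[(275,66),(65,365),.020],"yellow":[(337,147),(150,448),.020],"red":[(497,268),(358,503),.0185],"tweez":[(388,224),(262,452),.017]}
cm={"blue":.038,"yellow":.033,"red":.024,"tweez":0}
for k,(a,b,z) in pts.items():
    P=ray(c,(np.array([a,b],float)+.5)/3.7+[170,130]-.5,z)[:,:2]
    d=P[1]-P[0];L=np.linalg.norm(d);m=P.mean(0);u=d/L
    print(k,"len",L.round(4),"mid",m.round(4),"yaw",np.arctan2(-u[1],-u[0]).round(3),"grasp",(m+cm[k]*u).round(4))
W=np.array([.3928,-.2753]);a=-.525;ux=np.array([np.cos(a),np.sin(a)]);uy=np.array([-ux[1],ux[0]])
for k,y in zip(["red","tweez","yellow","blue"],[.069,.023,-.023,-.069]):
    print("goal",k,(W+y*uy).round(4),"grasp",(W+y*uy-cm[k]*ux).round(4))
from station import manip
s=manip.sense();M=R.from_rotvec(s["ee_rot"]).as_matrix();print(M.round(3))
E
python3 t.py
```

```text
blue len 0.1708 mid [ 0.5734 -0.0347] yaw -0.608 grasp [ 0.5422 -0.013 ]
yellow len 0.1641 mid [ 0.5335 -0.0689] yaw -0.558 grasp [ 0.5055 -0.0515]
red len 0.1256 mid [ 0.49   -0.1529] yaw -0.549 grasp [ 0.4696 -0.1403]
tweez len 0.1207 mid [ 0.5137 -0.1059] yaw -0.512 grasp [ 0.5137 -0.1059]
goal red [ 0.4274 -0.2156] grasp [ 0.4066 -0.2036]
goal tweez [ 0.4043 -0.2554] grasp [ 0.4043 -0.2554]
goal yellow [ 0.3813 -0.2952] grasp [ 0.3527 -0.2787]
goal blue [ 0.3582 -0.335 ] grasp [ 0.3253 -0.316 ]
[[ 0.933  0.361 -0.   ]
 [ 0.361 -0.933  0.002]
 [ 0.    -0.002 -1.   ]]
```

```bash
cat > g.py <<'E'
import sys,numpy as np
from h import *
from station import manip
def go(x,y,z,yaw):
    s=manip.sense();M=R.from_rotvec(s["ee_rot"]).as_matrix()
    d=M.T@(np.array([x,y,z])-s["tool_pos"])*100
    cur=np.arctan2(M[1,0],M[0,0]);t=-(yaw+np.pi-cur);t=(t+np.pi)%(2*np.pi)-np.pi
    print("t",round(s["time_s"],2),"shift",d.round(2),"yaw",np.degrees(t).round(1),"F",s["ft_force"].round(1),"open",round(s["opening"],4),"q",s["q"].round(2))
if __name__=="__main__": go(*map(float,sys.argv[1:5]))
E
python3 g.py .471 -.1415 .12 -.567
```

```text
t 0.1 shift [ 38.82 -27.26  11.1 ] yaw -126.4 F [-0.9 -0.2  0. ] open 0.0855 q [-1.34  0.31  0.05  1.3  -0.    1.43]
```

```bash
python3 -m handwheel '[{"x":38.8,"y":-27.3,"z":10,"yaw":-126},{"x":38.8,"y":-27.3,"z":10,"yaw":-126},{"x":38.8,"y":-27.3,"z":10,"yaw":-126},{"x":38.8,"y":-27.3,"z":10,"yaw":-126},{"x":38.8,"y":-27.3,"z":10,"yaw":-126},{"x":38.8,"y":-27.3,"z":10,"yaw":-126},{"x":38.8,"y":-27.3,"z":10,"yaw":-126},{"x":38.8,"y":-27.3,"z":10,"yaw":-126}]' 40 40; python3 g.py .471 -.1415 .12 -.567
```

```text
time_s: 0.77
tool_pos: [0.3886, -0.263, 0.1619]
ee_rot: [-2.428, -1.993, -0.001]
ft_force: [0.3, -1.3, 0.3]
opening: 0.0341
t 0.77 shift [13.52  5.71  4.2 ] yaw -68.8 F [ 0.3 -1.3  0.3] open 0.0341 q [-0.77  0.15 -0.34  1.08  0.    1.  ]
```

```bash
python3 g.py .49 -.12 .2 -.567
```

```text
t 0.77 shift [16.01  7.16 -3.8 ] yaw -68.8 F [ 0.3 -1.3  0.3] open 0.0341 q [-0.77  0.15 -0.34  1.08  0.    1.  ]
```

```bash
python3 -m handwheel '[{"x":16,"y":7.2,"z":-3.8,"yaw":-68.8},{"x":16,"y":7.2,"z":-3.8,"yaw":-68.8},{"x":16,"y":7.2,"z":-3.8,"yaw":-68.8},{"x":16,"y":7.2,"z":-3.8,"yaw":-68.8},{"x":16,"y":7.2,"z":-3.8,"yaw":-68.8},{"x":16,"y":7.2,"z":-3.8,"yaw":-68.8},{"x":16,"y":7.2,"z":-3.8,"yaw":-68.8},{"x":16,"y":7.2,"z":-3.8,"yaw":-68.8}]'
python3 -m handwheel '[{"yaw":-11.5},{"yaw":-11.5},{"yaw":-11.5}]'
python3 - <<'E'
from station import manip
import cv2,numpy as np
c=manip.read_camera("wrist");cv2.imwrite("pics/w1.png",c["frame"]);np.savez("w1.npz",**c)
E
python3 g.py .471 -.1415 .12 -.567
```

```text
time_s: 1.43
tool_pos: [0.4904, -0.1193, 0.1996]
ee_rot: [-1.172, -2.914, -0.002]
ft_force: [0.8, 0.7, 0.0]
opening: 0.0339
t 1.48 shift [-0.13 -2.92  7.96] yaw -11.1 F [-0.1 -0.1 -0.6] open 0.0343 q [-0.4   0.19 -0.19  1.19  0.    0.36]invalid input at $[0]: expected keys x, y, z, yaw
```

View pics/w1.png

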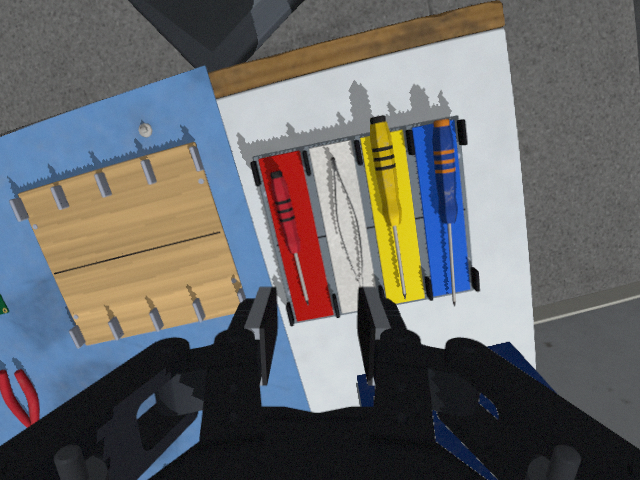

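The wrist view shows all four tools at higher resolution: red (276,172)-(307,301), tweezers (333,157)-(360,283), yellow (378,118)-(404,296) and blue (441,122)-(454,304). The wooden tray is in view too.

```bash
cat > t2.py <<'E'
import numpy as np
from h import *
c=dict(np.load("w1.npz"))
pts={"red":[(307,301),(276,171),.0185],"tweez":[(360,283),(333,157),.017],"yellow":[(404.5,297),(378,117),.020],"blue":[(454,305),(441,120),.020]}
cm={"blue":.038,"yellow":.033,"red":.024,"tweez":0}
for k,(a,b,z) in pts.items():
    P=ray(c,[a,b],z)[:,:2]
    d=P[1]-P[0];L=np.linalg.norm(d);m=P.mean(0);u=d/L
    print(k,"len",L.round(4),"mid",m.round(4),"yaw",np.arctan2(-u[1],-u[0]).round(3),"grasp",(m+cm[k]*u).round(4))
H=hsv(c)
w=mask(H,(10,40,90),(25,200,255),(10,140,245,350))
w=cv2.morphologyEx(w,cv2.MORPH_CLOSE,np.ones((9,9)));w=cv2.morphologyEx(w,cv2.MORPH_OPEN,np.ones((9,9)))
cs,_=cv2.findContours(w,cv2.RETR_EXTERNAL,cv2.CHAIN_APPROX_NONE)
q=max(cs,key=cv2.contourArea).reshape(-1,2);print(rect(ray(c,q,.010)))
E
python3 t2.py; python3 g.py .471 -.1415 .12 -.549
```

```text
red len 0.1272 mid [ 0.4899 -0.1512] yaw -0.557 grasp [ 0.4695 -0.1385]
tweez len 0.1214 mid [ 0.514  -0.1044] yaw -0.538 grasp [ 0.514  -0.1044]
yellow len 0.1686 mid [ 0.5347 -0.0683] yaw -0.568 grasp [ 0.5069 -0.0506]
blue len 0.1749 mid [ 0.5745 -0.0346] yaw -0.6 grasp [ 0.5431 -0.0132]
(array([ 393.60662842, -274.82040405]), (186.10369873046875, 169.2635955810547), np.float32(1.048458))
t 1.48 shift [-0.13 -2.92  7.96] yaw -12.1 F [-0.1 -0.1 -0.6] open 0.0343 q [-0.4   0.19 -0.19  1.19  0.    0.36]
```

```bash
python3 g.py .4705 -.140 .05 -.555;python3 g.py .4705 -.140 .014 -.555
```

```text
t 1.48 shift [ 0.   -2.85 14.96] yaw -11.7 F [-0.1 -0.1 -0.6] open 0.0343 q [-0.4   0.19 -0.19  1.19  0.    0.36]
t 1.48 shift [-0.   -2.85 18.56] yaw -11.7 F [-0.1 -0.1 -0.6] open 0.0343 q [-0.4   0.19 -0.19  1.19  0.    0.36]
```

```bash
python3 -m handwheel '[{"x":0,"y":-2.85,"z":4,"yaw":-11.7},{"x":0,"y":-2.85,"z":8,"yaw":-11.7},{"x":0,"y":-2.85,"z":12,"yaw":-11.7},{"x":0,"y":-2.85,"z":14.5,"yaw":-11.7},{"x":0,"y":-2.85,"z":15,"yaw":-11.7},{"x":0,"y":-2.85,"z":15,"yaw":-11.7}]'
python3 g.py .4705 -.140 .014 -.555
python3 - <<'E'
from station import manip
import cv2,numpy as np
c=manip.read_camera("wrist");cv2.imwrite("pics/w2.png",c["frame"])
E
```

```text
time_s: 1.98
tool_pos: [0.4685, -0.1392, 0.0478]
ee_rot: [-0.863, -3.014, -0.003]
ft_force: [0.8, -0.3, 0.4]
opening: 0.034
t 1.98 shift [-0.23  0.03  3.38] yaw -0.2 F [ 0.8 -0.3  0.4] open 0.034 q [-0.45  0.29 -0.47  0.82  0.    0.1 ]
```

View pics/w2.png

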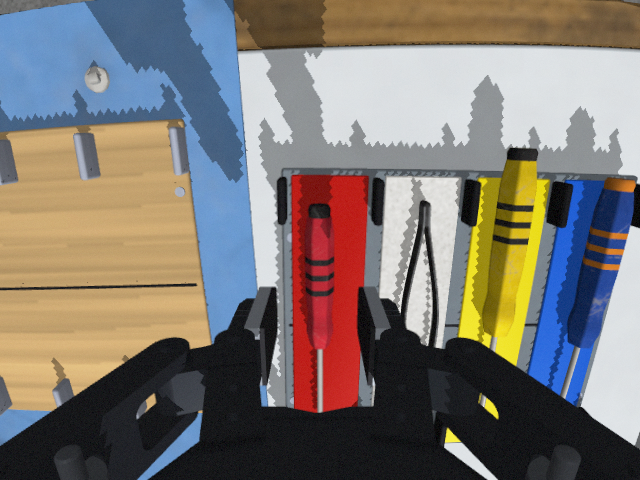

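The red handle is centred between the fingers (column ~318) and in line with the view. I'll descend and grip.

```bash
python3 -m handwheel '[{"x":-0.2,"y":0,"z":1.7,"yaw":0},{"x":-0.2,"y":0,"z":3,"yaw":0},{"x":-0.2,"y":0,"z":3.4,"yaw":0},{"x":-0.2,"y":0,"z":3.4,"yaw":0}]'
python3 -m handwheel '[{"x":0,"y":0,"z":0,"yaw":0},{"x":0,"y":0,"z":0,"yaw":0},{"x":0,"y":0,"z":0,"yaw":0},{"x":0,"y":0,"z":0,"yaw":0},{"x":0,"y":0,"z":0,"yaw":0}]' 0 50
```

```text
time_s: 2.37
tool_pos: [0.4727, -0.1412, 0.0167]
ee_rot: [-0.864, -3.019, -0.002]
ft_force: [0.2, -0.1, 0.3]
opening: 0.0337
time_s: 2.78
tool_pos: [0.4742, -0.1418, 0.0187]
ee_rot: [0.864, 3.018, 0.001]
ft_force: [-1.6, -0.2, 6.1]
opening: 0.0108
```

```bash
python3 -m handwheel '[{"x":0,"y":0,"z":-1,"yaw":0},{"x":0,"y":0,"z":-3,"yaw":0},{"x":0,"y":0,"z":-4,"yaw":0},{"x":0,"y":0,"z":-4,"yaw":0}]'
python3 - <<'E'
from station import manip
import cv2,numpy as np
c=manip.read_camera("wrist");cv2.imwrite("pics/w3.png",c["frame"])
c=manip.read_camera("scene");cv2.imwrite("pics/s3.png",c["frame"])
E
```

```text
time_s: 3.12
tool_pos: [0.4764, -0.1429, 0.0617]
ee_rot: [0.862, 3.013, -0.001]
ft_force: [1.1, -0.1, 0.1]
opening: 0.0104
```

View pics/w3.png

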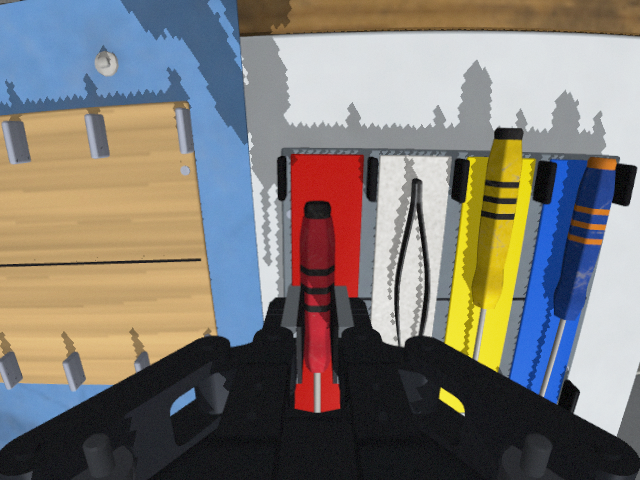

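View pics/s3.png

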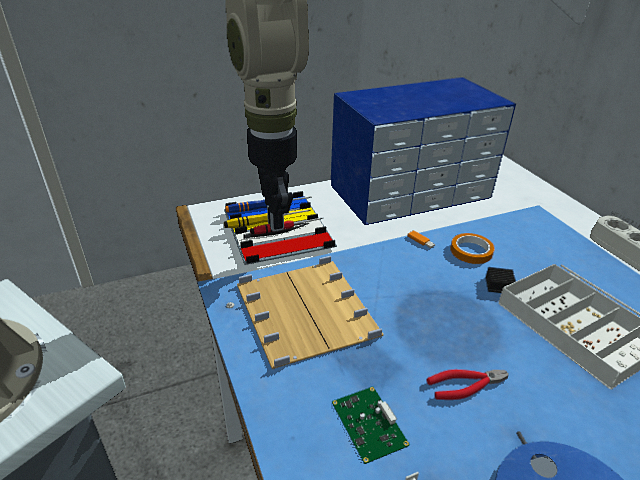

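```bash
python3 - <<'E'
from station import manip
from h import *
c=manip.read_camera("wrist");s=manip.sense()
M=R.from_rotvec(s["ee_rot"]).as_matrix()
P=ray(c,[(317,201),(317.5,372)],s["tool_pos"][2])
print(s["tool_pos"],((P-s["tool_pos"])@M*1000).round(1))
E
python3 g.py .4111 -.2058 .06 -.524
```

```text
[ 0.47406434 -0.14181229  0.05856941] [[ 45.   -0.5  -0.1]
 [-34.6  -0.3   0.1]]
t 3.27 shift [ 1.96 -8.76 -0.16] yaw -1.9 F [-0.6  0.9  0.2] open 0.0105 q [-0.45  0.28 -0.45  0.84  0.    0.1 ]
```

```bash
python3 -m handwheel '[{"x":1,"y":-4,"z":0,"yaw":-2},{"x":2,"y":-8,"z":0,"yaw":-2},{"x":2,"y":-8.8,"z":0,"yaw":-2},{"x":2,"y":-8.8,"z":0,"yaw":-2},{"x":2,"y":-8.8,"z":0,"yaw":-2},{"x":2,"y":-8.8,"z":0,"yaw":-2}]'
python3 g.py .4104 -.2054 .018 -.524
```

```text
time_s: 3.77
tool_pos: [0.4109, -0.2054, 0.058]
ee_rot: [0.811, 3.033, 0.002]
ft_force: [1.0, -0.8, -0.4]
opening: 0.0106
t 3.77 shift [ 0.05 -0.03  4.  ] yaw 0.1 F [ 1.  -0.8 -0.4] open 0.0106 q [-0.64  0.22 -0.53  0.81  0.   -0.12]
```

```bash
python3 -m handwheel '[{"x":0,"y":0,"z":2,"yaw":0},{"x":0,"y":0,"z":3.3,"yaw":0},{"x":0,"y":0,"z":4,"yaw":0},{"x":0,"y":0,"z":4,"yaw":0},{"x":0,"y":0,"z":4,"yaw":0},{"x":0,"y":0,"z":4,"yaw":0}]';python3 g.py .4104 -.2054 .018 -.524
```

```text
time_s: 4.27
tool_pos: [0.4115, -0.205, 0.0181]
ee_rot: [0.809, 3.033, 0.002]
ft_force: [-0.1, -0.5, -0.8]
opening: 0.0104
t 4.27 shift [ 0.08 -0.09  0.01] yaw 0.2 F [-0.1 -0.5 -0.8] open 0.0104 q [-0.64  0.28 -0.58  0.71  0.   -0.12]
```

```bash
python3 -m handwheel '[{"x":0.1,"y":-0.1,"z":0.15,"yaw":0},{"x":0.1,"y":-0.1,"z":0.15,"yaw":0},{"x":0.1,"y":-0.1,"z":0.15,"yaw":0}]'
python3 -m handwheel '[{"x":0,"y":0,"z":0,"yaw":0},{"x":0,"y":0,"z":0,"yaw":0},{"x":0,"y":0,"z":0,"yaw":0},{"x":0,"y":0,"z":0,"yaw":0}]' 40
python3 -m handwheel '[{"x":0,"y":0,"z":-2,"yaw":0},{"x":0,"y":0,"z":-5,"yaw":0},{"x":0,"y":0,"z":-8,"yaw":0},{"x":0,"y":0,"z":-8,"yaw":0}]'
python3 - <<'E'
from station import manip
import cv2,numpy as np
c=manip.read_camera("wrist");cv2.imwrite("pics/w4.png",c["frame"]);np.savez("w4.npz",**c)
E
```

```text
time_s: 4.52
tool_pos: [0.4104, -0.2054, 0.0168]
ee_rot: [0.809, 3.033, 0.002]
ft_force: [1.0, -0.2, 0.8]
opening: 0.0107
time_s: 4.85
tool_pos: [0.4104, -0.2054, 0.0168]
ee_rot: [0.809, 3.033, 0.002]
ft_force: [0.9, 0.6, -0.2]
opening: 0.0344
time_s: 5.18
tool_pos: [0.4129, -0.2076, 0.1018]
ee_rot: [0.807, 3.025, -0.003]
ft_force: [1.1, -1.4, 0.7]
opening: 0.0339
```

View pics/w4.png

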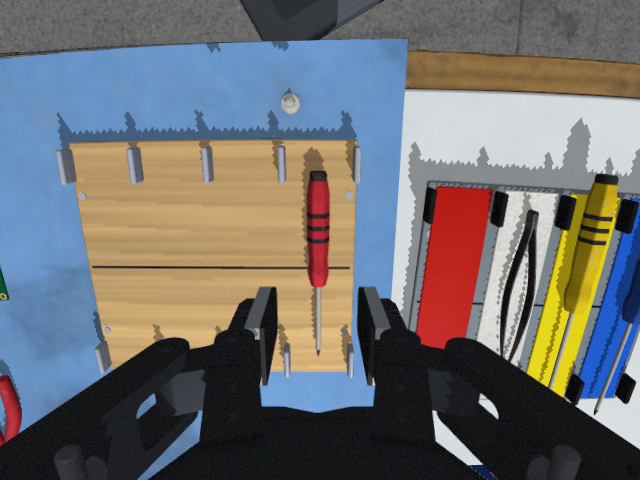

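Red lies straight in the leftmost wooden channel, from the end at (318,171) to the tip at (319,356), with the black line at row 267. I'll check it numerically, then move on to the tweezers.

```bash
cat > chk.py <<'E'
from h import *
import sys
def chk(f,a,b,z):
    c=dict(np.load(f));P=ray(c,[a,b],z)[:,:2];W=np.array([.3932,-.2751]);t=-.524
    ux=np.array([np.cos(t),np.sin(t)]);uy=np.array([-ux[1],ux[0]])
    Q=np.c_[(P-W)@ux,(P-W)@uy]*1000;d=Q[1]-Q[0]
    print("ends",Q.round(1).tolist(),"mid",Q.mean(0).round(1),"len",np.linalg.norm(d).round(1),"ang",np.arctan(d[1]/d[0]).round(3))
if __name__=="__main__":
    v=list(map(float,sys.argv[2:]));chk(sys.argv[1],v[:2],v[2:4],v[4])
E
python3 chk.py w4.npz 318 171 319 356 .0165
python3 chk.py w4.npz 92 267 351 267 .010
python3 g.py .514 -.105 .07 -.53
```

```text
ends [[-65.3, 68.4], [66.6, 69.5]] mid [ 0.6 69. ] len 131.9 ang 0.009
ends [[1.2, -90.3], [0.2, 91.2]] mid [0.7 0.4] len 181.4 ang -1.565
t 5.23 shift [-3.71 13.91  3.02] yaw 0.5 F [-0.2  0.1 -0.2] open 0.0341 q [-0.64  0.18 -0.47  0.91  0.   -0.12]
```

```bash
python3 -m handwheel '[{"x":-1,"y":3.9,"z":0,"yaw":0},{"x":-2,"y":7.8,"z":1,"yaw":0},{"x":-3,"y":11.5,"z":2,"yaw":0},{"x":-3.7,"y":13.9,"z":3.5,"yaw":0.5},{"x":-3.7,"y":13.9,"z":5,"yaw":0.5},{"x":-3.7,"y":13.9,"z":5,"yaw":0.5},{"x":-3.7,"y":13.9,"z":5,"yaw":0.5},{"x":-3.7,"y":13.9,"z":5,"yaw":0.5}]'
python3 g.py .514 -.105 .0135 -.53
python3 - <<'E'
from station import manip
import cv2,numpy as np
c=manip.read_camera("wrist");cv2.imwrite("pics/w5.png",c["frame"]);np.savez("w5.npz",**c)
E
```

```text
time_s: 5.9
tool_pos: [0.5132, -0.1054, 0.05]
ee_rot: [0.822, 3.024, -0.002]
ft_force: [-0.4, 0.1, -0.2]
opening: 0.0343
t 5.9 shift [-0.02  0.07  3.65] yaw -0.0 F [-0.4  0.1 -0.2] open 0.0343 q [-0.36  0.34 -0.39  0.83 -0.    0.18]
```

View pics/w5.png

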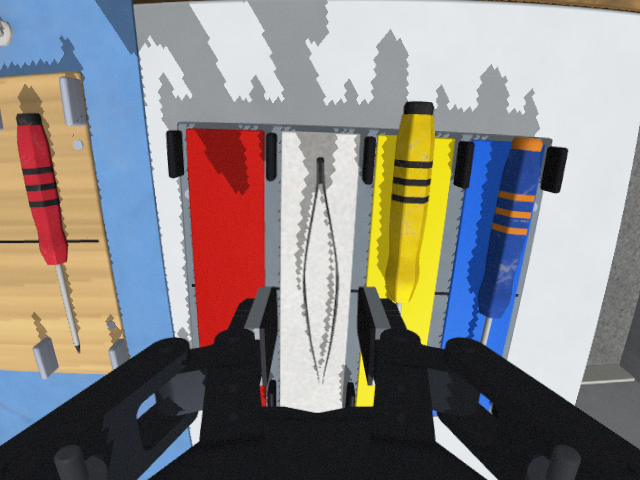

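The tweezers are centred at column 320. The right finger comes close to the yellow grip, so I'll narrow the opening before descending.

```bash
python3 -m handwheel '[{"x":0,"y":0,"z":0,"yaw":0},{"x":0,"y":0,"z":1,"yaw":0},{"x":0,"y":0,"z":2.2,"yaw":0},{"x":0,"y":0,"z":3.2,"yaw":0},{"x":0,"y":0,"z":3.65,"yaw":0},{"x":0,"y":0,"z":3.65,"yaw":0},{"x":0,"y":0,"z":3.65,"yaw":0}]' 31
python3 -m handwheel '[{"x":0,"y":0,"z":0,"yaw":0},{"x":0,"y":0,"z":0,"yaw":0},{"x":0,"y":0,"z":0,"yaw":0},{"x":0,"y":0,"z":0,"yaw":0},{"x":0,"y":0,"z":0,"yaw":0}]' 0 40
python3 -m handwheel '[{"x":0,"y":0,"z":-1,"yaw":0},{"x":0,"y":0,"z":-3,"yaw":0},{"x":0,"y":0,"z":-5,"yaw":0},{"x":0,"y":0,"z":-5,"yaw":0},{"x":0,"y":0,"z":-5,"yaw":0}]'
python3 - <<'E'
from station import manip
import cv2,numpy as np
c=manip.read_camera("wrist");cv2.imwrite("pics/w6.png",c["frame"]);np.savez("w6.npz",**c)
c=manip.read_camera("scene");cv2.imwrite("pics/s6.png",c["frame"][150:350,150:400])
E
```

```text
time_s: 6.53
tool_pos: [0.5136, -0.1059, 0.0138]
ee_rot: [0.823, 3.023, -0.002]
ft_force: [-0.5, 0.1, 0.1]
opening: 0.0263
time_s: 6.95
tool_pos: [0.5141, -0.1061, 0.0142]
ee_rot: [0.822, 3.022, -0.002]
ft_force: [0.6, 0.4, 2.1]
opening: 0.0167
time_s: 7.37
tool_pos: [0.5149, -0.1063, 0.0659]
ee_rot: [0.821, 3.019, -0.003]
ft_force: [-0.4, -0.6, -1.0]
opening: 0.0167
```

View pics/w6.png

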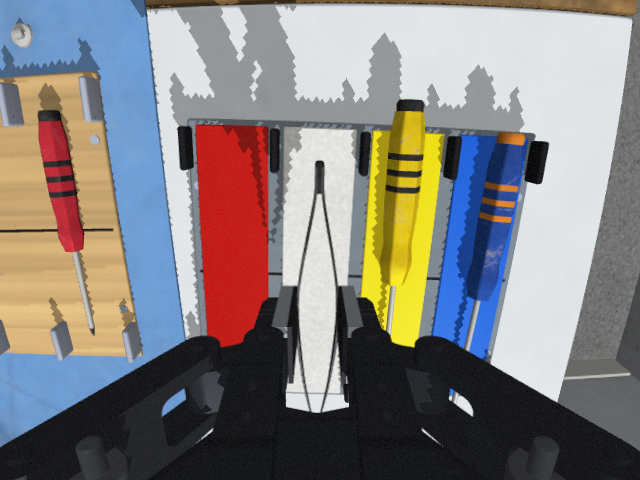

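View pics/s6.png

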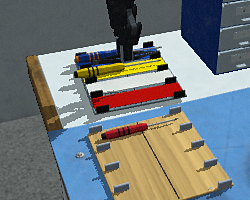

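```bash
python3 - <<'E'
from station import manip
from h import *
c=dict(np.load("w6.npz"));s=manip.sense();M=R.from_rotvec(s["ee_rot"]).as_matrix()
P=ray(c,[(319,160),(318,412)],.0675);print(((P-s["tool_pos"])@M*1000).round(1))
E
python3 g.py .4047 -.2552 .06 -.524
```

```text
[[ 60.3   0.5  -4. ]
 [-56.8   0.2  -2.9]]
t 7.47 shift [  1.79 -18.39   0.37] yaw -0.4 F [-0.1 -0.5 -0.2] open 0.0164 q [-0.36  0.32 -0.37  0.86 -0.    0.18]
```

```bash
python3 -m handwheel '[{"x":0.3,"y":-4,"z":0,"yaw":0},{"x":0.7,"y":-8,"z":0,"yaw":-0.4},{"x":1.1,"y":-12,"z":0,"yaw":-0.4},{"x":1.5,"y":-16,"z":0,"yaw":-0.4},{"x":1.7,"y":-18.4,"z":0,"yaw":-0.4},{"x":1.7,"y":-18.4,"z":0,"yaw":-0.4},{"x":1.7,"y":-18.4,"z":0,"yaw":-0.4},{"x":1.7,"y":-18.4,"z":0,"yaw":-0.4}]'
python3 g.py .4054 -.2555 .0125 -.524
```

```text
time_s: 8.13
tool_pos: [0.4049, -0.2551, 0.063]
ee_rot: [0.813, 3.027, -0.001]
ft_force: [0.1, 0.5, -0.0]
opening: 0.0169
t 8.13 shift [-0.02 -0.02  5.05] yaw -0.1 F [ 0.1  0.5 -0. ] open 0.0169 q [-0.73  0.25 -0.48  0.83  0.   -0.21]
```

```bash
python3 -m handwheel '[{"x":0,"y":0,"z":2,"yaw":0},{"x":0,"y":0,"z":4,"yaw":0},{"x":0,"y":0,"z":4.8,"yaw":0},{"x":0,"y":0,"z":5.05,"yaw":0},{"x":0,"y":0,"z":5.05,"yaw":0},{"x":0,"y":0,"z":5.05,"yaw":0}]'
python3 -m handwheel '[{"x":0,"y":0,"z":0,"yaw":0},{"x":0,"y":0,"z":0,"yaw":0},{"x":0,"y":0,"z":0,"yaw":0},{"x":0,"y":0,"z":0,"yaw":0}]' 33
python3 -m handwheel '[{"x":0,"y":0,"z":-2,"yaw":0},{"x":0,"y":0,"z":-5,"yaw":0},{"x":0,"y":0,"z":-8,"yaw":0},{"x":0,"y":0,"z":-8,"yaw":0}]'
python3 - <<'E'
from station import manip
import cv2,numpy as np
c=manip.read_camera("wrist");cv2.imwrite("pics/w7.png",c["frame"]);np.savez("w7.npz",**c)
E
python3 g.py .5065 -.051 .05 -.563
```

```text
time_s: 8.63
tool_pos: [0.4057, -0.2542, 0.0125]
ee_rot: [0.81, 3.028, 0.0]
ft_force: [-0.1, 0.6, 0.4]
opening: 0.0163
time_s: 8.97
tool_pos: [0.4059, -0.2541, 0.0126]
ee_rot: [0.81, 3.028, -0.0]
ft_force: [0.1, -0.7, 0.6]
opening: 0.0281
time_s: 9.3
tool_pos: [0.4081, -0.2564, 0.0978]
ee_rot: [0.808, 3.021, -0.006]
ft_force: [1.3, -0.3, -0.7]
opening: 0.0283
t 9.35 shift [ 1.7  22.69  4.56] yaw 2.3 F [-0.1 -1.2 -0.6] open 0.028 q [-0.73  0.21 -0.44  0.91  0.   -0.21]
```

View pics/w7.png

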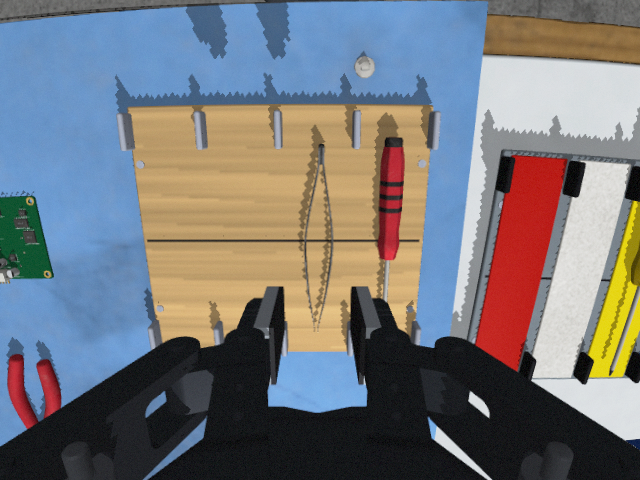

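Tweezers lie from (321,145) to (317,331) in the second channel, centred about the line at row 240. Yellow is next.

```bash
python3 chk.py w7.npz 321 145 317 331 .015
python3 -m handwheel '[{"x":0.3,"y":4,"z":0,"yaw":0},{"x":0.6,"y":8,"z":0,"yaw":1},{"x":1,"y":12,"z":0,"yaw":2.3},{"x":1.3,"y":16,"z":0,"yaw":2.3},{"x":1.5,"y":20,"z":1,"yaw":2.3},{"x":1.6,"y":22.7,"z":2,"yaw":2.3},{"x":1.6,"y":22.7,"z":3.5,"yaw":2.3},{"x":1.6,"y":22.7,"z":3.5,"yaw":2.3}]' 38
python3 -m handwheel '[{"x":0,"y":0,"z":0,"yaw":0},{"x":0,"y":0,"z":0,"yaw":0}]'
python3 g.py .507 -.0512 .0155 -.563
python3 - <<'E'
from station import manip
import cv2,numpy as np
c=manip.read_camera("wrist");cv2.imwrite("pics/w8.png",c["frame"]);np.savez("w8.npz",**c)
E
```

```text
ends [[-60.5, 25.4], [65.3, 23.2]] mid [ 2.4 24.3] len 125.8 ang -0.018
time_s: 10.02
tool_pos: [0.5054, -0.0491, 0.0572]
ee_rot: [0.865, 3.012, -0.005]
ft_force: [-0.3, 0.1, -0.7]
opening: 0.0324
time_s: 10.18
tool_pos: [0.5041, -0.0492, 0.0565]
ee_rot: [0.867, 3.014, -0.005]
ft_force: [0.1, -0.7, -0.5]
opening: 0.0326
t 10.18 shift [-0.33 -0.01  4.1 ] yaw 0.2 F [ 0.1 -0.7 -0.5] open 0.0326 q [-0.25  0.3  -0.42  0.84 -0.    0.31]
```

View pics/w8.png

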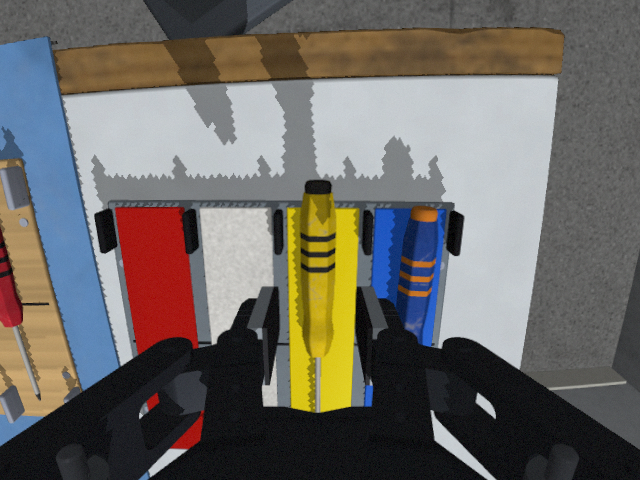

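The yellow grip is centred at column 318, and blue clears the right finger. I'll descend, grip and lift.

```bash
python3 -m handwheel '[{"x":-0.3,"y":0,"z":1,"yaw":0},{"x":-0.3,"y":0,"z":2.2,"yaw":0},{"x":-0.3,"y":0,"z":3.4,"yaw":0},{"x":-0.3,"y":0,"z":4.1,"yaw":0},{"x":-0.3,"y":0,"z":4.1,"yaw":0},{"x":-0.3,"y":0,"z":4.1,"yaw":0}]'
python3 -m handwheel '[{"x":0,"y":0,"z":0,"yaw":0},{"x":0,"y":0,"z":0,"yaw":0},{"x":0,"y":0,"z":0,"yaw":0},{"x":0,"y":0,"z":0,"yaw":0},{"x":0,"y":0,"z":0,"yaw":0}]' 0 50
python3 -m handwheel '[{"x":0,"y":0,"z":-1,"yaw":0},{"x":0,"y":0,"z":-3,"yaw":0},{"x":0,"y":0,"z":-5,"yaw":0},{"x":0,"y":0,"z":-5,"yaw":0},{"x":0,"y":0,"z":-5,"yaw":0}]'
python3 - <<'E'
from station import manip
import cv2,numpy as np
c=manip.read_camera("wrist");cv2.imwrite("pics/w9.png",c["frame"]);np.savez("w9.npz",**c)
c=manip.read_camera("scene");cv2.imwrite("pics/s9.png",c["frame"][150:350,150:400])
E
```

```text
time_s: 10.73
tool_pos: [0.5072, -0.0519, 0.0159]
ee_rot: [0.869, 3.013, -0.005]
ft_force: [0.1, -0.0, 0.2]
opening: 0.032
time_s: 11.15
tool_pos: [0.5078, -0.0523, 0.0166]
ee_rot: [0.869, 3.011, -0.006]
ft_force: [-1.0, -0.9, 3.7]
opening: 0.0149
time_s: 11.57
tool_pos: [0.5087, -0.0521, 0.0681]
ee_rot: [0.867, 3.009, -0.005]
ft_force: [-0.2, 0.1, -0.0]
opening: 0.0147
```

View pics/w9.png

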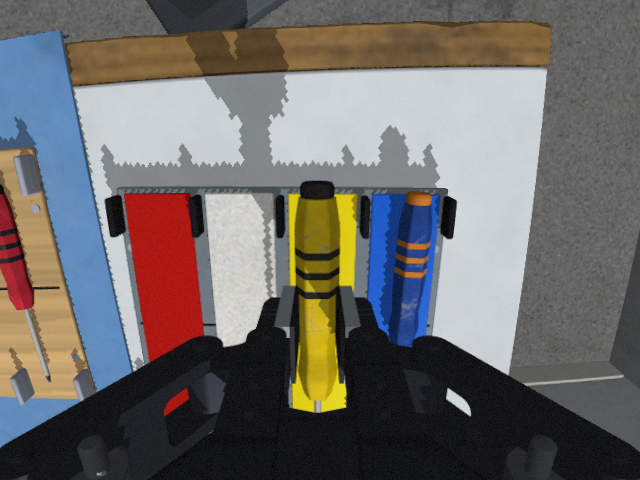

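View pics/s9.png

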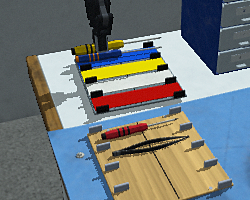

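```bash
python3 - <<'E'
from station import manip
from h import *
c=dict(np.load("w9.npz"));s=manip.sense();M=R.from_rotvec(s["ee_rot"]).as_matrix()
P=ray(c,[(317,181)],.0735);print(((P-s["tool_pos"])@M*1000).round(1))
E
python3 - <<'E'
import numpy as np
t=-.524;u=np.array([np.cos(t),np.sin(t)]);v=np.array([-u[1],u[0]]);W=np.array([.3932,-.2751])
print(W-.023*v-.0325*u, W-.069*v-.038*u)
E
python3 g.py .3536 -.2788 .065 -.524
```

```text
[[53.  -0.1 -7.6]]
[ 0.35355271 -0.27875268] [ 0.32577469 -0.3158287 ]
t 11.67 shift [  0.9  -27.39   0.16] yaw -2.1 F [-0.7 -0.4 -1. ] open 0.0148 q [-0.26  0.3  -0.4   0.86 -0.    0.3 ]
```

```bash
python3 -m handwheel '[{"x":0.1,"y":-4,"z":0,"yaw":0},{"x":0.2,"y":-8,"z":0,"yaw":-1},{"x":0.4,"y":-12,"z":0,"yaw":-2},{"x":0.5,"y":-16,"z":0,"yaw":-2.1},{"x":0.7,"y":-20,"z":0,"yaw":-2.1},{"x":0.8,"y":-24,"z":0,"yaw":-2.1},{"x":0.9,"y":-27.4,"z":0,"yaw":-2.1},{"x":0.9,"y":-27.4,"z":0,"yaw":-2.1}]'
python3 -m handwheel '[{"x":0,"y":0,"z":0,"yaw":0},{"x":0,"y":0,"z":0,"yaw":0}]'
python3 g.py .3536 -.2788 .0145 -.524
```

```text
time_s: 12.33
tool_pos: [0.3507, -0.2831, 0.0659]
ee_rot: [0.824, 3.026, -0.008]
ft_force: [0.1, -0.4, -1.2]
opening: 0.0146
time_s: 12.5
tool_pos: [0.3498, -0.2829, 0.065]
ee_rot: [0.827, 3.027, -0.007]
ft_force: [0.0, 0.6, -0.5]
opening: 0.0149
t 12.5 shift [-0.09  0.56  5.05] yaw -0.5 F [ 0.   0.6 -0.5] open 0.0149 q [-0.86  0.2  -0.55  0.82 -0.   -0.32]
```

```bash
python3 -m handwheel '[{"x":-0.1,"y":0.6,"z":1,"yaw":-0.5},{"x":-0.1,"y":0.6,"z":3,"yaw":-0.5},{"x":-0.1,"y":0.6,"z":4.2,"yaw":-0.5},{"x":-0.1,"y":0.6,"z":4.9,"yaw":-0.5},{"x":-0.1,"y":0.6,"z":5.05,"yaw":-0.5},{"x":-0.1,"y":0.6,"z":5.05,"yaw":-0.5},{"x":-0.1,"y":0.6,"z":5.05,"yaw":-0.5}]'
python3 g.py .3536 -.2788 .0145 -.524
```

```text
time_s: 13.08
tool_pos: [0.3543, -0.2772, 0.0145]
ee_rot: [0.811, 3.032, -0.006]
ft_force: [0.3, -0.3, -0.1]
opening: 0.0149
t 13.08 shift [-0.02 -0.17 -0.  ] yaw 0.1 F [ 0.3 -0.3 -0.1] open 0.0149 q [-0.84  0.26 -0.61  0.69 -0.   -0.32]
```

```bash
python3 -m handwheel '[{"x":0,"y":-0.1,"z":0.05,"yaw":0},{"x":0,"y":-0.1,"z":0.05,"yaw":0}]'
python3 -m handwheel '[{"x":0,"y":0,"z":0,"yaw":0},{"x":0,"y":0,"z":0,"yaw":0},{"x":0,"y":0,"z":0,"yaw":0},{"x":0,"y":0,"z":0,"yaw":0}]' 35
python3 -m handwheel '[{"x":0,"y":0,"z":-2,"yaw":0},{"x":0,"y":0,"z":-5,"yaw":0},{"x":0,"y":0,"z":-8,"yaw":0},{"x":0,"y":0,"z":-8,"yaw":0}]'
python3 - <<'E'
from station import manip
import cv2,numpy as np
c=manip.read_camera("wrist");cv2.imwrite("pics/w10.png",c["frame"]);np.savez("w10.npz",**c)
E
python3 g.py .543 -.0132 .06 -.6
```

```text
time_s: 13.25
tool_pos: [0.3544, -0.2775, 0.0143]
ee_rot: [0.808, 3.032, -0.005]
ft_force: [-0.7, 2.3, 4.0]
opening: 0.0148
time_s: 13.58
tool_pos: [0.3545, -0.2775, 0.0142]
ee_rot: [0.808, 3.032, -0.005]
ft_force: [-0.2, -0.2, 0.1]
opening: 0.0297
time_s: 13.92
tool_pos: [0.3566, -0.2799, 0.0991]
ee_rot: [0.806, 3.025, -0.012]
ft_force: [0.3, -0.2, 0.1]
opening: 0.0302
t 13.97 shift [-2.93 32.4   3.6 ] yaw 4.5 F [-0.3  0.8 -0.2] open 0.0297 q [-0.84  0.16 -0.5   0.9  -0.   -0.32]
```

View pics/w10.png

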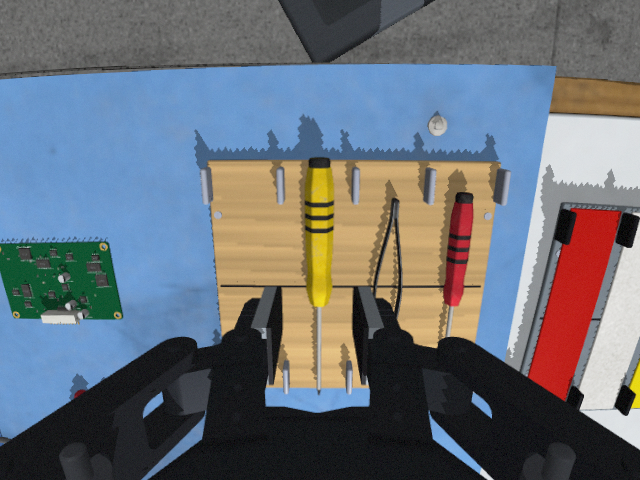

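Yellow lies in the third channel, from (319,158) to (319,394), with the line at row 286. Blue is next.

```bash
python3 chk.py w10.npz 319 157 319 394 .018
python3 -m handwheel '[{"x":-0.4,"y":4,"z":0,"yaw":0.5},{"x":-0.7,"y":8,"z":0,"yaw":1},{"x":-1.1,"y":12,"z":0,"yaw":2},{"x":-1.5,"y":16,"z":0,"yaw":3},{"x":-1.8,"y":20,"z":0,"yaw":4.5},{"x":-2.2,"y":24,"z":0,"yaw":4.5},{"x":-2.5,"y":28,"z":1,"yaw":4.5},{"x":-2.9,"y":32.4,"z":2,"yaw":4.5}]' 40
python3 g.py .543 -.0132 .055 -.6
```

```text
ends [[-86.6, -22.4], [84.4, -21.6]] mid [ -1.1 -22. ] len 171.1 ang 0.005
time_s: 14.63
tool_pos: [0.5412, -0.0139, 0.0758]
ee_rot: [0.925, 2.992, -0.011]
ft_force: [0.6, -1.2, 0.5]
opening: 0.0342
t 14.63 shift [-0.09  0.17  2.08] yaw 0.0 F [ 0.6 -1.2  0.5] open 0.0342 q [-0.17  0.34 -0.31  0.91 -0.01  0.43]
```

```bash

python3 -m handwheel '[{"x":-0.1,"y":0.1,"z":1,"yaw":0},{"x":-0.1,"y":0.1,"z":2,"yaw":0},{"x":-0.1,"y":0.1,"z":2,"yaw":0},{"x":-0.1,"y":0.1,"z":2,"yaw":0}]' 40
python3 g.py .543 -.0132 .0155 -.6
python3 - <<'E'
from station import manip
import cv2,numpy as np
c=manip.read_camera("wrist");cv2.imwrite("pics/w11.png",c["frame"]);np.savez("w11.npz",**c)
E
```

```text
time_s: 14.97
tool_pos: [0.5406, -0.0145, 0.0543]
ee_rot: [0.928, 2.995, -0.012]
ft_force: [0.2, 0.0, 0.6]
opening: 0.0344
t 14.97 shift [-0.09  0.27  3.88] yaw -0.0 F [0.2 0.  0.6] open 0.0344 q [-0.17  0.36 -0.34  0.86 -0.01  0.43]
```

View pics/w11.png

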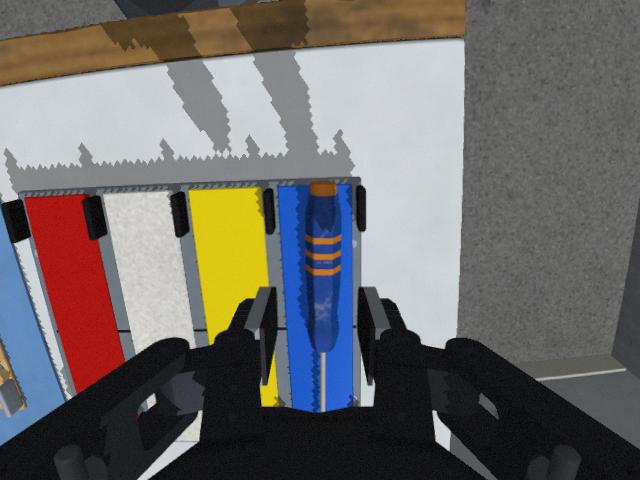

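The blue grip is at column 322, a couple of mm right of centre, as computed. I'll descend and grip.

```bash
python3 -m handwheel '[{"x":-0.1,"y":0.25,"z":1,"yaw":0},{"x":-0.1,"y":0.25,"z":2.2,"yaw":0},{"x":-0.1,"y":0.25,"z":3.4,"yaw":0},{"x":-0.1,"y":0.25,"z":3.9,"yaw":0},{"x":-0.1,"y":0.25,"z":3.9,"yaw":0},{"x":-0.1,"y":0.25,"z":3.9,"yaw":0}]'
python3 -m handwheel '[{"x":0,"y":0,"z":0,"yaw":0},{"x":0,"y":0,"z":0,"yaw":0},{"x":0,"y":0,"z":0,"yaw":0},{"x":0,"y":0,"z":0,"yaw":0},{"x":0,"y":0,"z":0,"yaw":0}]' 0 50
python3 -m handwheel '[{"x":0,"y":0,"z":-1,"yaw":0},{"x":0,"y":0,"z":-3,"yaw":0},{"x":0,"y":0,"z":-5,"yaw":0},{"x":0,"y":0,"z":-5,"yaw":0},{"x":0,"y":0,"z":-5,"yaw":0}]'
python3 - <<'E'
from station import manip
from h import *
c=manip.read_camera("wrist");cv2.imwrite("pics/w12.png",c["frame"]);np.savez("w12.npz",**c)
s=manip.sense();M=R.from_rotvec(s["ee_rot"]).as_matrix()
m=mask(hsv(c),(5,150,100),(18,255,255),(280,140,360,230));ys,xs=np.nonzero(m);print(ys.min(),xs[ys<ys.min()+8].mean())
P=ray(c,[(xs[ys<ys.min()+8].mean(),ys.min())],s["tool_pos"][2]+.0055);print(((P-s["tool_pos"])@M*1000).round(1))
E
python3 g.py .3258 -.3158 .065 -.524
```

```text
time_s: 15.52
tool_pos: [0.5436, -0.0144, 0.0163]
ee_rot: [0.93, 2.993, -0.012]
ft_force: [-0.1, 0.3, 1.1]
opening: 0.0342
time_s: 15.93
tool_pos: [0.5443, -0.0148, 0.0172]
ee_rot: [0.93, 2.991, -0.012]
ft_force: [-1.3, -1.9, 6.0]
opening: 0.0151
time_s: 16.35
tool_pos: [0.5452, -0.0142, 0.0688]
ee_rot: [0.928, 2.988, -0.011]
ft_force: [0.2, 0.2, -0.8]
opening: 0.015
186 316.6224489795918
[[51.6 -0.4 -6.1]]
t 16.4 shift [  0.9  -37.23   0.4 ] yaw -4.5 F [-0.3  0.8 -0.5] open 0.0151 q [-0.17  0.35 -0.32  0.89 -0.01  0.43]
```

View pics/w12.png

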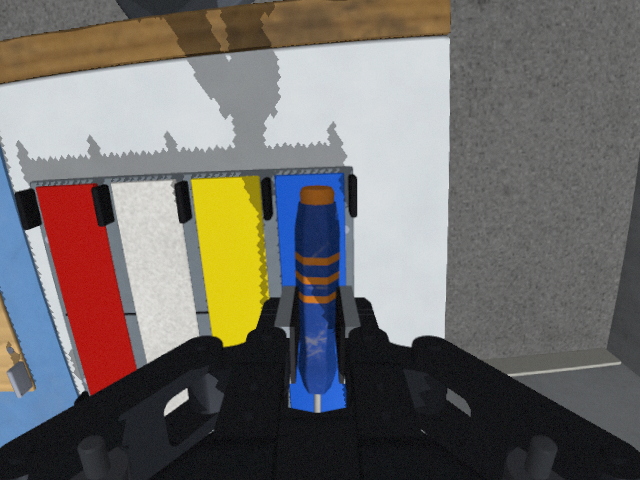

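Blue is held straight, with its end cap at (317,186). I'll carry it to the rightmost channel.

```bash
python3 -m handwheel '[{"x":0.1,"y":-4,"z":0,"yaw":0},{"x":0.2,"y":-8,"z":0,"yaw":-1},{"x":0.3,"y":-12,"z":0,"yaw":-2},{"x":0.3,"y":-16,"z":0,"yaw":-3},{"x":0.4,"y":-20,"z":0,"yaw":-4},{"x":0.5,"y":-24,"z":0,"yaw":-4.5},{"x":0.6,"y":-28,"z":0,"yaw":-4.5},{"x":0.7,"y":-32,"z":0,"yaw":-4.5}]'
python3 g.py .3273 -.3168 .06 -.524
```

```text
time_s: 17.07
tool_pos: [0.3551, -0.2742, 0.0679]
ee_rot: [0.811, 3.026, -0.011]
ft_force: [1.2, -0.4, -1.5]
opening: 0.0149
t 17.07 shift [ 0.29 -5.08  0.81] yaw 0.0 F [ 1.2 -0.4 -1.5] open 0.0149 q [-0.84  0.19 -0.55  0.82 -0.   -0.31]
```

```bash
python3 -m handwheel '[{"x":0.2,"y":-3,"z":0,"yaw":0},{"x":0.3,"y":-5.1,"z":0.3,"yaw":0},{"x":0.3,"y":-5.1,"z":0.8,"yaw":0},{"x":0.3,"y":-5.1,"z":0.8,"yaw":0},{"x":0.3,"y":-5.1,"z":0.8,"yaw":0}]'
python3 g.py .3273 -.3168 .015 -.524
```

```text
time_s: 17.48
tool_pos: [0.3264, -0.3156, 0.059]
ee_rot: [0.812, 3.028, -0.007]
ft_force: [-0.7, -0.6, -0.5]
opening: 0.015
t 17.48 shift [-0.11 -0.05  4.4 ] yaw 0.0 F [-0.7 -0.6 -0.5] open 0.015 q [-0.95  0.21 -0.55  0.81  0.   -0.42]
```

```bash
python3 -m handwheel '[{"x":-0.1,"y":0,"z":2,"yaw":0},{"x":-0.1,"y":0,"z":3.4,"yaw":0},{"x":-0.1,"y":0,"z":4.2,"yaw":0},{"x":-0.1,"y":0,"z":4.4,"yaw":0},{"x":-0.1,"y":0,"z":4.4,"yaw":0},{"x":-0.1,"y":0,"z":4.4,"yaw":0}]'
python3 g.py .3273 -.3168 .015 -.524
```

```text
time_s: 17.98
tool_pos: [0.328, -0.3153, 0.0151]
ee_rot: [0.809, 3.029, -0.006]
ft_force: [-0.0, -0.6, 0.5]
opening: 0.0148
t 17.98 shift [-0.01 -0.17  0.01] yaw 0.1 F [-0.  -0.6  0.5] open 0.0148 q [-0.94  0.27 -0.6   0.69  0.   -0.42]
```

```bash
python3 -m handwheel '[{"x":0,"y":-0.15,"z":0.05,"yaw":0},{"x":0,"y":-0.15,"z":0.05,"yaw":0}]'
python3 -m handwheel '[{"x":0,"y":0,"z":0,"yaw":0},{"x":0,"y":0,"z":0,"yaw":0},{"x":0,"y":0,"z":0,"yaw":0},{"x":0,"y":0,"z":0,"yaw":0}]' 35
python3 -m handwheel '[{"x":0,"y":0,"z":-2,"yaw":0},{"x":0,"y":0,"z":-5,"yaw":0},{"x":0,"y":0,"z":-9,"yaw":0},{"x":0,"y":0,"z":-12,"yaw":0},{"x":0,"y":0,"z":-12,"yaw":0},{"x":0,"y":0,"z":-12,"yaw":0}]'
python3 - <<'E'
from station import manip
import cv2,numpy as np
c=manip.read_camera("wrist");cv2.imwrite("pics/w13.png",c["frame"]);np.savez("w13.npz",**c)
c=manip.read_camera("scene");cv2.imwrite("pics/s13.png",c["frame"])
E
```

```text
time_s: 18.15
tool_pos: [0.3279, -0.3161, 0.0148]
ee_rot: [0.807, 3.029, -0.006]
ft_force: [1.4, 0.2, 2.1]
opening: 0.015
time_s: 18.48
tool_pos: [0.3278, -0.3162, 0.0148]
ee_rot: [0.807, 3.029, -0.006]
ft_force: [-0.4, 0.2, 0.5]
opening: 0.03
time_s: 18.98
tool_pos: [0.3281, -0.3171, 0.1368]
ee_rot: [0.807, 3.026, -0.011]
ft_force: [0.1, -0.2, 0.1]
opening: 0.0297
```

View pics/w13.png

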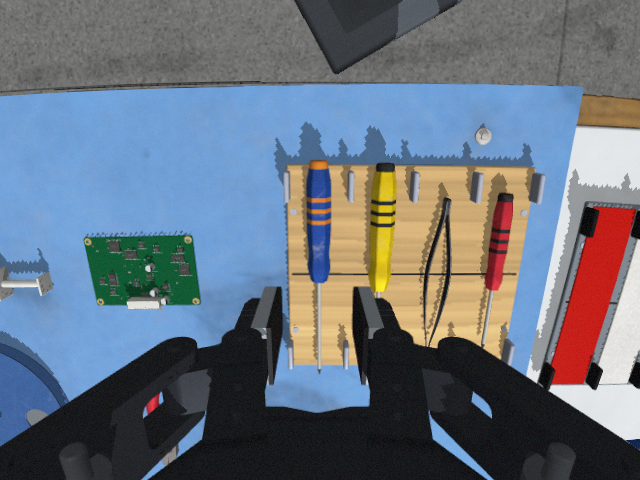

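View pics/s13.png

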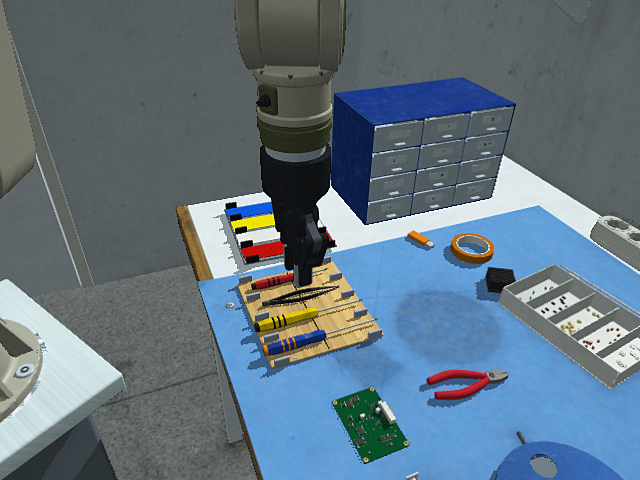

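Both views show all four tools flat in their own channels. From the robot's left the order is red, tweezers, yellow, blue, which mirrors the grey tray. A final numeric check of all four follows.

```bash
python3 chk.py w13.npz 318.5 160 319.5 373 .018; python3 chk.py w10.npz 319 157 319 394 .018;python3 chk.py w13.npz 447.5 199 430 346 .015; python3 chk.py w13.npz 506 193 484 346 .0165
python3 -m handwheel '[{"x":0,"y":0,"z":-3,"yaw":0},{"x":0,"y":0,"z":-3,"yaw":0},{"x":0,"y":0,"z":-3,"yaw":0},{"x":0,"y":0,"z":-3,"yaw":0}]'
python3 - <<'E'
from station import manip
c=manip.sense();print(c["time_s"],c["ft_force"]);manip.sign_off()
E
```

```text
ends [[-88.0, -69.0], [88.0, -67.5]] mid [ -0.  -68.3] len 176.0 ang 0.009
ends [[-86.6, -22.4], [84.4, -21.6]] mid [ -1.1 -22. ] len 171.1 ang 0.005
ends [[-60.4, 25.9], [63.7, 24.8]] mid [ 1.7 25.3] len 124.1 ang -0.008
ends [[-65.6, 68.8], [63.4, 70.5]] mid [-1.1 69.6] len 129.0 ang 0.013
time_s: 19.42
tool_pos: [0.3262, -0.3145, 0.1628]
ee_rot: [0.808, 3.032, -0.003]
ft_force: [0.6, 0.4, -0.2]
opening: 0.0298
19.4167 [ 0.61791221  0.44238866 -0.18491097]
the job is handed in; nothing more can be done
```

All four tools are now in the wooden tray in mirrored order, and I handed the job in at about 19.4 s of the 88 s allowed. The grey tray held blue, yellow, tweezers, red from left to right; the wooden tray now holds red, tweezers, yellow, blue.

My last wrist-camera checks, against the measured wooden tray:

| Tool | Off the mid line (limit 15 mm) | Off its channel's centre line (limit 14 mm) | Angle to the channel (limit 0.25 rad) |
|---|---|---|---|
| Blue driver | 0 mm | 0.7 mm | 0.009 rad |
| Yellow driver | 1.1 mm | 1.0 mm | 0.005 rad |
| Tweezers | 1.7 mm | 2.3 mm | 0.008 rad |
| Red driver | 1.1 mm | 0.6 mm | 0.013 rad |

- **Position accuracy:** The camera calibration is only good to about 2 mm, so these offsets carry that much uncertainty. The yellow figures come from the picture taken just after it was placed, because the gripper hid its tip later; the final picture shows it in the same place.
- **Lying flat:** I judged this by eye in the wrist and scene views, not by measuring each tool's height.
- **End state:** The gripper was open and raised about 16 cm, with wrist force near zero. The highest wrist force I read was about 6 N, while gripping. No check failed or disagreed.

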